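# Roll the hanging sterile tray off its bar and still it over the scanner

## Task

The loaded tray hangs under a rail trolley with its left end parked on a bar: by the trolley's black knob alone, never touching the tray, roll the trolley along the rail so that the tray comes off the bar, and do not let it swing wildly or strike the bar again. Then actively kill the swing (it hardly dies down by itself), stop the tray centred above the scanner pad's round window, and keep it hanging level and still there for at least 3 seconds so that the stock tags can be read. Finally let go of the knob, leaving the tray still and centred over the window.

Things in the scene. Friction and masses are not known exactly. Their poses are not given: they have to be found in the camera images.
- rail: Overhead rail on two rear posts. Origin on the table under the rail's middle; y runs along the rail to the robot's left (turned up to 0.1 rad), z up. Aluminium bar 16 x 16 mm, 840 mm long, centre line 285 mm high, rubber end stops. Posts 25 mm square, 295 mm high, 125 mm behind the rail (+x) at y = +400 and -400 mm, each with a level arm to the rail.
- trolley (a joint): Travel of the trolley along the rail in m: 0 at the start (200 mm left of the rail's middle), grows as it rolls to the robot's right (-y of the rail), end stop at 0.56. It resists with about 1.5 N of friction plus 4 N per m/s and stays where it is left. Trolley mass 0.5 kg. The tray hangs from its axle, level across the rail, 205 mm above the table under the knob's centre.
- trolley_grip (a point): Grip point: in the black knob on the trolley's top, a block 30 x 30 mm (sides parallel to the rail's axes), from 301 to 347 mm above the table; this point is at 325 mm, on its axis. Under it the grey carriage, 46 mm across and 70 mm along the rail, top at 301 mm. Grip from above, fingers closing along the rail or across it.
- tray (a joint): Swing angle of the tray about the axle, rad: 0 level, positive = left (+y) end up; +0.33 at the start, stops at +-0.45, over 0.42 is wild. Swings almost undamped (amplitude falls to 37% in 80 s), period 1.44 s nominal (1.3 to 1.5). With trolley travel s: angle'' = -19.1 angle + 1.94 s''. It drops off the bar when s reaches 0.03 to 0.045, then swings about 0.25 rad.
- tray_mid (a point): Middle of the underside of the steel tray, 65 mm below the axle (140 mm above the table when level). Tray 400 mm long along the rail, 140 wide, a big paper pack at each end (tops 11 mm below axle level) and a carton of unknown weight in the middle. 0.84 kg nominal (0.79 to 0.99), centre of mass 38 mm under the axle, inertia about the axle 0.0166 kg m2. Sterile: the robot must not touch it.
- tray_left (a point): Middle of the left end edge of the tray's underside, 200 mm from tray_mid.
- tray_right (a point): Middle of the right end edge of the tray's underside, 200 mm from tray_mid.
- rest: Parking rest fixed beside the rail's left end: a level steel bar 16 mm thick, 120 mm long across the rail, centre 190 mm high and 382 mm left (+y) of the rail's middle, on two thin posts. Its origin and axes are those of the rail. The tray's left end lies on this bar at the start.
- pad_centre (a point): Centre of the flat black round window (90 mm diameter, top 28 mm above the table) in the middle of the white scanner pad, a slab 160 x 200 x 24 mm fixed on the table right under the rail, to the right of the parked trolley.

How it is judged:
By the outcome, as a careful person would: the job done as asked, in the order asked, and still so for the second after the job is handed in, with the robot touching nothing.
It also fails if it takes over 54 s, if anything falls off the work surface, if the arm or the gripper's body presses on something with over 40 N, if the wrist force passes 120 N, or if a joint passes its speed limit or range.

## Robot

A 6-joint arm with a two-finger parallel gripper is mounted at the origin on the work surface. World frame = base frame: x ahead of the robot, y to its left, z up, the work surface at z = 0. Lengths are in m, angles in rad, forces in N, time in s.
With the tool pointing down it reaches from about 0.3 to 0.775 m from the base axis. Payload 14.6 kg.
Tool frame: the origin (TCP) lies at the very end of the fingers, on their centre line; the grasp point (between the pads) lies 19 mm behind it; z points along the fingers, y is the line along which they close (so a half turn about z gives the same grasp; the last joint's range is limited). The gripper opens to 94 mm and grips with 3 to 60 N. Pads are 16 mm wide; open, the fingers measure 119 mm over their backs; the gripper's body (75 mm by 177 mm) begins 78 mm behind the grasp point.
Start: joints at [1.055, 0.3, 1.521, -0, 1.321, -0.067], TCP at [0.239, 0.496, 0.205] pointing down, gripper open.
Joint ranges: [-3.03, 3.03], [-0.79, 2.21], [0.23, 2.52], [-1.04, 4.18], [0, 3.07], [-2.55, 2.55]. Speed limits (rad/s): [2.22, 2.22, 2.57, 3.14, 3.14, 3.14].

## Interface

Orientations are given as [roll, pitch, yaw] about the fixed x, y, z axes, in that order (R = Rz(yaw) Ry(pitch) Rx(roll)).
In Python, from station import ctrl gives the robot as it stands. The module is installed in compiled form; this text tells all that it offers.
- The arm moves only by the tool step_arm, never from a script. Its argument "deltas" is a list of rows, each an object with "dp": the shift along the tool's x, y, z scaled (see below), a list of three; "twist": the turn about the tool's z scaled (see below). In form: [{"dp": [tx, ty, tz], "twist": twist}, ...]. A call has 1 to 12 rows; each row shifts and turns the commanded pose from where the row before left it, along the tool's axes as they then stand; what a row does not reach is not made up. The controller multiplies each number of a shift by 0.04 m and each number of a turn by 4 degrees. A row lasts 1/10 s, in which the tool goes at most 50 mm and 8.59 degrees, less where a joint would pass 70% of its speed; a pose out of reach is approached as far as the arm can. A call with a number of a shift or a turn outside -1 to 1 is refused whole. A call with a gripper value outside its range is refused whole. "gripper" is the opening, from -1 (shut) to 1 (fully open), set as the call begins (left out, the last holds). The fingers move at their own pace and stop on an object; "squeeze" is the grip in N (left out, the last holds). Time passes only in rows, so rows that do not move let the fingers close. It gives the time, the measured TCP pose, the force, the opening and the grip force at its end, in the units of the state.
- ctrl.get_obs(): the state, without advancing time (a new reading comes with each control period).
- ctrl.camera(name): name is "scene" or "top" or "wrist"; returns (picture, depth): 400x640x3 uint8, red, green, blue; 400x640 float32, m along the optical axis (not along the pixel's ray), 0 where there is no reading.
- ctrl.get_calibration(name): a dict with "fx", "fy", "cx", "cy" (pixels), "world_to_cam" (4x4, takes a point from world to camera coordinates); the wrist camera has in their place "hand_eye" (4x4, takes a point from camera to tool coordinates, whose origin is the TCP and whose axes are the flange's). Camera axes: x right, y down, z forward; pixel columns grow to the right and rows downward; lengths in m; the calibration is good to about 2 mm. A picture is of the moment at which its call begins: read the wrist's pose just before it. get_calibration takes no time and is no camera call.
- ctrl.hand_in(): hands the job in; it is judged then, once.
Trained networks look in the newest picture that a camera, given by its name, has taken for a name from the list of things; names that differ only in an ending like _2 or _b are one class to them, and where a whole thing is asked for, a point or a joint stands for the part that bears it (a point fixed in the world has none). Each returns a list of dicts, best first, with "conf" (0 to 1); they miss things now and then, are a little off and sometimes report something else, mostly with a low value. They report only what shows in the picture. A call takes as long as a camera call.
- ctrl.spot_in(camera, label): "rect" ([left, top, right, bottom] as shares, 0 to 1, of the picture: columns of its width, rows of its height, round what is visible of it).
- ctrl.cut_out(camera, label): "pixels" (400x640 bool, what is visible of it) and "rect" ([left, top, right, bottom] as shares, 0 to 1, of the picture: columns of its width, rows of its height, round what is visible of it).
The state is a dict: "time_s": time; "qpos": joint angles; "joint_vel": joint speeds; "tau": joint torques, N m; "ee_pos": TCP position; "eef_rot": TCP orientation; "force": force on the tool from outside, world axes, zero at the start; "moment": the same for the moment, N m; "grip_width": finger opening in m; "grip_force": force on a finger pad.
Only numpy, scipy, OpenCV 4.12 (cv2) and the standard library are available. Lean on these libraries where they do the work, as an engineer would, in place of code of your own. Each camera call takes 0.05 s, during which the arm holds its last target. There are 200 camera calls.

## Working session

There is one attempt and no reset: what is moved stays moved. The work goes in short steps, Python scripts to look and compute and a tool call to move; the robot and the scene stay as the last step left them, time stands still between calls to the robot, and variables do not carry over. Pictures are saved under pics/ and viewed, at most 10 in all, crops included, and the job is handed in when it is done.

Besides the shell and the picture viewer there is one more tool, called after "Emit:" as name(argument=value, ...), one argument or row to a line, values as JSON. step_arm: Moves the arm, as the interface text tells. Its arguments: {"type":"object","properties":{"deltas":{"type":"array"},"gripper":{"type":"number"},"squeeze":{"type":"number"}},"required":["deltas"]}

```bash
mkdir -p pics; cat > h.py <<'E'
import numpy as np, cv2
from station import ctrl
def pts(cam,mask,depth):
    k=ctrl.get_calibration(cam); v,u=np.nonzero(mask&(depth>0)); z=depth[v,u]
    P=np.c_[(u-k['cx'])/k['fx']*z,(v-k['cy'])/k['fy']*z,z,np.ones(len(z))]
    return (P@np.linalg.inv(k['world_to_cam']).T)[:,:3]
E
python3 - <<'E'
from h import *
o=ctrl.get_obs(); print({k:np.round(v,3) for k,v in o.items()})
ims=[]
for c in ['scene','top']:
    im,d=ctrl.camera(c); ims.append(im); np.savez(f'/tmp/{c}.npz',im=im,d=d)
    for l in ['trolley_grip','trolley','rail','rest','tray','pad_centre']:
        try: r=ctrl.cut_out(c,l)
        except Exception as e: print(c,l,e); continue
        for q in r[:2]:
            P=pts(c,q['pixels'],d)
            print(c,l,round(q['conf'],2),np.round(np.array(q['rect'])*[640,400,640,400]),len(P),np.round(np.percentile(P,[2,50,98],axis=0),3).tolist() if len(P) else '')
cv2.imwrite('pics/a.png',cv2.resize(np.vstack(ims)[:,:,::-1],(480,600)))
E
```

```text
{'time_s': np.float64(0.0), 'qpos': array([ 1.055,  0.3  ,  1.522,  0.   ,  1.321, -0.067]), 'joint_vel': array([ 0.001, -0.   ,  0.001,  0.001,  0.   ,  0.002]), 'tau': array([ 3.0000e-03, -5.3179e+01, -3.5274e+01,  7.1000e-02,  2.4000e-02,
       -0.0000e+00]), 'ee_pos': array([0.238, 0.495, 0.205]), 'eef_rot': array([-3.14 , -0.   ,  2.693]), 'force': array([ 0.385, -0.125,  0.634]), 'moment': array([-0.05 , -0.014,  0.019]), 'grip_force': np.float64(0.0), 'grip_width': np.float64(0.094)}
scene trolley_grip 0.63 [277. 160. 380. 314.] 8286 [[0.453, -0.011, 0.084], [0.532, 0.193, 0.179], [0.592, 0.356, 0.345]]
scene trolley 0.89 [278. 162. 382. 313.] 7929 [[0.454, -0.007, 0.105], [0.533, 0.193, 0.179], [0.591, 0.357, 0.345]]
scene rail 0.73 [206.   0. 377. 349.] 14223 [[0.455, -0.453, 0.006], [0.539, 0.186, 0.21], [0.681, 0.377, 0.319]]
scene rest 0.5 [303. 303. 373. 329.] 203 [[0.446, 0.305, -0.002], [0.567, 0.369, 0.009], [0.609, 0.375, 0.277]]
scene tray 0.97 [277. 163. 383. 314.] 7158 [[0.453, -0.011, 0.091], [0.534, 0.215, 0.172], [0.592, 0.356, 0.255]]
scene pad_centre 0.93 [2
[... 312 characters left out ...]
2, 0.356, 0.344]]
top rail 0.58 [224. 147. 570. 239.] 12438 [[0.454, -0.457, 0.004], [0.525, 0.134, 0.192], [0.679, 0.369, 0.304]]
top rest 0.62 [245. 229. 272. 239.] 181 [[0.443, 0.312, 0.003], [0.455, 0.342, 0.011], [0.464, 0.375, 0.119]]
top rest 0.35 [232. 180. 386. 237.] 6021 [[0.454, -0.009, 0.103], [0.508, 0.194, 0.167], [0.593, 0.356, 0.255]]
top tray 0.67 [236. 177. 384. 238.] 5849 [[0.454, -0.009, 0.104], [0.507, 0.196, 0.167], [0.592, 0.356, 0.255]]
top pad_centre 0.91 [389. 189. 460. 243.] 3076 [[0.439, -0.253, 0.016], [0.504, -0.157, 0.025], [0.593, -0.062, 0.033]]
top pad_centre 0.54 [236. 178. 384. 241.] 6452 [[0.455, -0.006, 0.106], [0.51, 0.18, 0.173], [0.592, 0.354, 0.344]]
```

View pics/a.png

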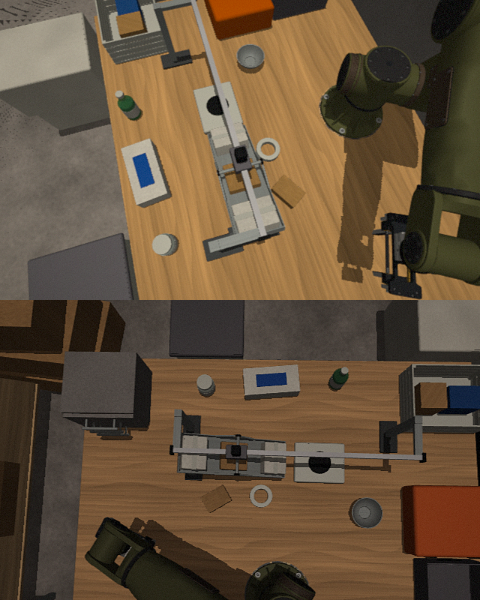

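The picture shows the trolley with its dark knob at about (240,153) in the scene half and (236,451) in the top half. The window is at (217,103) and (320,462). Next I measure these precisely.

```bash
python3 - <<'E'
from h import *
for c in ['scene','top']:
    f=np.load(f'/tmp/{c}.npz'); im,d=f['im'],f['d']
    H=np.zeros((400,640,3)); m=d>0
    H[m]=pts(c,np.ones_like(m),d)
    X,Y,Z=H[...,0],H[...,1],H[...,2]; g=im.max(2)
    r=m&(abs(Z-.293)<.006)&(abs(X-.53)<.06)&(Y<.35)&(Y>-.42)&~((Y>.1)&(Y<.24))
    p=np.polyfit(Y[r],X[r],1); res=X[r]-np.polyval(p,Y[r]); k=abs(res)<.012
    p=np.polyfit(Y[r][k],X[r][k],1); print(c,'rail x=%.4f*y+%.4f'%tuple(p),r.sum(),k.sum(),'Yrange',Y[r][k].min(),Y[r][k].max(),np.median(Z[r][k]))
    kn=m&(abs(Z-.347)<.006)&(abs(X-.53)<.06)&(Y>.08)&(Y<.26)
    print('knobtop',kn.sum(),np.round([X[kn].mean(),Y[kn].mean(),X[kn].min(),X[kn].max(),Y[kn].min(),Y[kn].max(),Z[kn].mean()],4))
    w=(m&(abs(Z-.027)<.012)&(X>.42)&(X<.62)&(Y<-.05)&(Y>-.27)&(g<60)).astype(np.uint8)
    n,L,S,C=cv2.connectedComponentsWithStats(w); i=1+S[1:,4].argmax(); q=L==i
    cs,_=cv2.findContours(q.astype(np.uint8),0,2); hull=cv2.convexHull(max(cs,key=cv2.contourArea)); e=cv2.fitEllipse(hull)
    print('win',S[i],e,np.round([X[q].min(),X[q].max(),Y[q].min(),Y[q].max()],4))
    K=ctrl.get_calibration(c);T=np.linalg.inv(K['world_to_cam']);ray=T[:3,:3]@[(e[0][0]-K['cx'])/K['fx'],(e[0][1]-K['cy'])/K['fy'],1]
    print('centre',T[:3,3]+ray*(.028-T[2,3])/ray[2])
    for nm,mm in(('white pad',m&(abs(Z-.026)<.01)&(X>.4)&(X<.64)&(Y<-.03)&(Y>-.3)&(g>110)),):
        a=cv2.minAreaRect(np.c_[X[mm],Y[mm]].astype(np.float32)); print(nm,a)
    cv2.imwrite(f'pics/z{c}.png',cv2.resize(im[150:260,210:490,::-1] if c=='top' else im[90:330,200:440,::-1],None,fx=2,fy=2))
A=cv2.imread('pics/zscene.png');B=cv2.imread('pics/ztop.png')
cv2.imwrite('pics/b.png',cv2.resize(B,(784,308)))
E
```

```text
scene rail x=0.0168*y+0.5206 1917 1800 Yrange -0.41959658827618673 0.34996231386389953 0.291999164012093
knobtop 227 [0.5227 0.1586 0.5074 0.5373 0.1421 0.1726 0.3455]
win [276 127  22  27 408] ((287.0458679199219, 140.97023010253906), (21.485855102539062, 27.501419067382812), 162.108154296875) [ 0.5044  0.5609 -0.2093 -0.1169]
centre [ 0.52658804 -0.16094653  0.028     ]
white pad ((0.5171366333961487, -0.16277921199798584), (0.19980138540267944, 0.1598740667104721), 89.14974212646484)
top rail x=0.0179*y+0.5197 1741 1708 Yrange -0.4198344628685763 0.34984336015671286 0.29329126962059904
knobtop 144 [0.5223 0.1602 0.5075 0.5358 0.1469 0.1736 0.3471]
win [392 209  67  23 733] ((425.1002197265625, 219.74569702148438), (22.048643112182617, 67.989990234375), 92.04340362548828) [ 0.4726  0.5386 -0.2566 -0.0589]
centre [ 0.50608101 -0.15743816  0.028     ]
white pad ((0.5172867774963379, -0.16042295098304749), (0.19492822885513306, 0.15521419048309326), 89.17224884033203)
```

View pics/b.png

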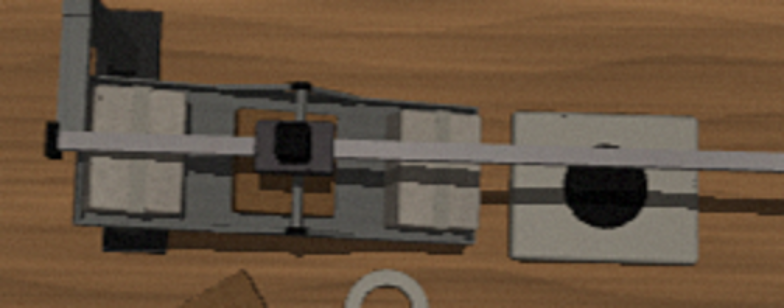

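The crop shows the knob at (293,143) and the window at (605,187), centred in the pad. The knob is at (0.5226, 0.1595) and the window at (0.517, -0.161), so travel is about 0.32. I'll grip across the rail, starting with raising and turning the tool.

Emit:
step_arm(
  deltas=[
    {"dp": [0,0,-1],"twist": 1},
    {"dp": [0,0,-1],"twist": 1},
    {"dp": [0,0,-1],"twist": 1},
    {"dp": [0,0,-1],"twist": 1},
    {"dp": [0,0,-1],"twist": 1},
    {"dp": [0,0,-0.6],"twist": 1},
    {"dp": [0,0,0],"twist": 1},
    {"dp": [0,0,0],"twist": 1},
    {"dp": [0,0,0],"twist": 1},
    {"dp": [0,0,0],"twist": 1},
    {"dp": [0,0,0],"twist": 1},
    {"dp": [0,0,0],"twist": 1},
  ],
  gripper=1,
)

```text
time_s: 1.9
ee_pos: [0.2386, 0.4955, 0.4294]
eef_rot: [-3.142, 0.0, 1.852]
force: [-1.2, -0.6, -0.2]
grip_width: 0.0942
grip_force: 0.0
```

Emit:
step_arm(
  deltas=[
    {"dp": [0,0,0],"twist": 1},
    {"dp": [0,0,0],"twist": 1},
    {"dp": [0,0,0],"twist": 1},
    {"dp": [0,0,0],"twist": 1},
    {"dp": [0,0,0],"twist": 0.32},
    {"dp": [-1,0.8,0],"twist": 0},
    {"dp": [-1,0.8,0],"twist": 0},
    {"dp": [-1,0.8,0],"twist": 0},
    {"dp": [-1,0.8,0],"twist": 0},
    {"dp": [-1,0.8,0],"twist": 0},
    {"dp": [-1,0.8,0],"twist": 0},
    {"dp": [-1,0.8,0],"twist": 0},
  ],
)

```text
time_s: 3.1
ee_pos: [0.4533, 0.2166, 0.4297]
eef_rot: [3.141, -0.0, 1.555]
force: [0.4, 0.4, 0.2]
grip_width: 0.0941
grip_force: 0.0
```

Emit:
step_arm(
  deltas=[
    {"dp": [-0.8,0.8,0],"twist": 0},
    {"dp": [-0.6,0.6,0],"twist": 0},
    {"dp": [0,0,0],"twist": 0},
    {"dp": [0,0,0],"twist": 0},
  ],
)

```text
time_s: 3.5
ee_pos: [0.5077, 0.1612, 0.4292]
eef_rot: [-3.141, -0.0, 1.553]
force: [0.5, 0.1, -0.3]
grip_width: 0.0941
grip_force: 0.0
```

Emit:
step_arm(
  deltas=[
    {"dp": [-0.04,0.37,0],"twist": 0},
    {"dp": [0,0,1],"twist": 0},
    {"dp": [0,0,1],"twist": 0},
    {"dp": [0,0,0.6],"twist": 0},
    {"dp": [0,0,0.45],"twist": 0},
    {"dp": [0,0,0],"twist": 0},
    {"dp": [0,0,0],"twist": 0},
  ],
)

```text
time_s: 4.2
ee_pos: [0.522, 0.1604, 0.3086]
eef_rot: [3.141, -0.0, 1.555]
force: [1.2, -0.4, 0.2]
grip_width: 0.0941
grip_force: 0.0
```

Emit:
step_arm(
  deltas=[
    {"dp": [0,0,0],"twist": 0},
    {"dp": [0,0,0],"twist": 0},
    {"dp": [0,0,0],"twist": 0},
    {"dp": [0,0,0],"twist": 0},
    {"dp": [0,0,0],"twist": 0},
    {"dp": [0,0,0],"twist": 0},
    {"dp": [0,0,0],"twist": 0},
  ],
  gripper=-1,
  squeeze=30,
)

```text
time_s: 4.9
ee_pos: [0.5223, 0.1596, 0.3074]
eef_rot: [-3.142, 0.0, 1.553]
force: [0.5, 0.9, 0.2]
grip_width: 0.0412
grip_force: 0.0
```

```bash
cat >> h.py <<'E'
ROT=np.array([[1,-.0173],[.0173,1]]) # rows: rail x, rail y in world
ORG=np.array([.520,0.])
def tray(cam,draw=None):
    """angle of tray from pack tops; returns t, angle, tray centre y along rail(world-like), n"""
    o=ctrl.get_obs(); im,d=ctrl.camera(cam)
    P=pts(cam,np.ones(d.shape,bool),d); xr=(P[:,:2]-ORG)@ROT.T
    cy=o['ee_pos'][1]/1.0
    v=xr[:,1]-cy; u=xr[:,0]
    # axle at height .205; scan pack tops (11 mm below axle) by robust fit
    best=None
    for a in np.arange(-.45,.451,.01):
        # tray coords: along e=(cos a, sin a) (left end up), normal n=(-sin a,cos a)
        al=v*np.cos(a)+(P[:,2]-.205)*np.sin(a); h=-v*np.sin(a)+(P[:,2]-.205)*np.cos(a)
        m=(abs(h+.011)<.008)&(abs(u)<.06)&(abs(al)>.10)&(abs(al)<.2)
        L=min((m&(al>0)).sum(),(m&(al<0)).sum())
        if best is None or L*1000+m.sum()>best[0]: best=(L*1000+m.sum(),a,m)
    m=best[2]
    l=m&(v>0); r=m&(v<0)
    k=np.polyfit(v[m],P[m,2],1)
    res=P[m,2]-np.polyval(k,v[m]); g=abs(res)<.005
    k=np.polyfit(v[m][g],P[m,2][g],1)
    return round(float(o['time_s']),3),round(float(np.arctan(k[0])),4),int(l.sum()),int(r.sum()),round(k[1],4),im,v[m]
E
python3 - <<'E'
from h import *
print(ctrl.get_obs()['ee_pos'],ctrl.get_obs()['grip_width'])
a=[]
for c in ['scene','top']:
    r=tray(c); a.append(r[5]); print(c,r[:5],r[6].min(),r[6].max())
cv2.imwrite('pics/c.png',cv2.resize(np.vstack(a)[:,:,::-1],(480,600)))
E
```

```text
[0.52230344 0.15961739 0.30741815] 0.04120647559589425
scene (4.9, 0.3292, 1800, 227, np.float64(0.193)) -0.18087056982813982 0.1853712931122714
top (4.95, 0.3294, 1224, 1006, np.float64(0.1934)) -0.17660049408430004 0.19006264700180112
```

View pics/c.png

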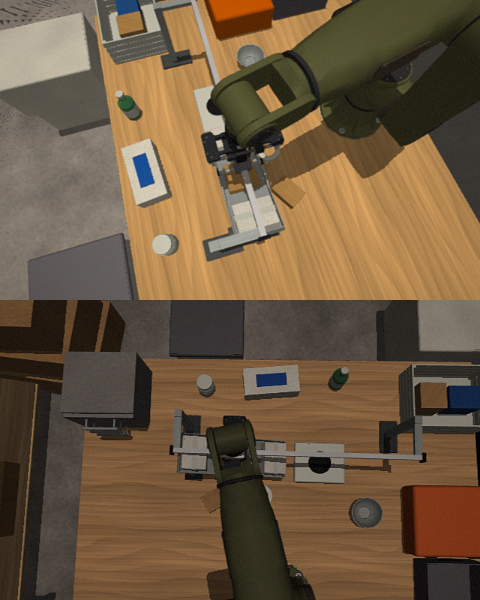

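The gripper is straddling the knob (at about (232,440) in the top half), and the tray angle reads well at 0.329. The fingers need a bit more time to close.

Emit:
step_arm(
  deltas=[
    {"dp": [0,0,0],"twist": 0},
    {"dp": [0,0,0],"twist": 0},
    {"dp": [0,0,0],"twist": 0},
    {"dp": [0,0,0],"twist": 0},
  ],
)

```text
time_s: 5.4
ee_pos: [0.523, 0.1596, 0.3074]
eef_rot: [3.14, -0.0, 1.553]
force: [8.3, 1.2, -1.3]
grip_width: 0.0296
grip_force: 30.0
```

Emit:
step_arm(
  deltas=[
    {"dp": [-0.1,0,0],"twist": 0},
    {"dp": [-0.2,0,0],"twist": 0},
    {"dp": [-0.2,0,0],"twist": 0},
    {"dp": [-0.2,0,0],"twist": 0},
    {"dp": [-0.2,0,0],"twist": 0},
    {"dp": [-0.2,0,0],"twist": 0},
    {"dp": [-0.2,0,0],"twist": 0},
    {"dp": [-0.2,0,0],"twist": 0},
    {"dp": [-0.2,0,0],"twist": 0},
    {"dp": [-0.2,0,0],"twist": 0},
    {"dp": [-0.2,0,0],"twist": 0},
    {"dp": [-0.1,0,0],"twist": 0},
  ],
)

```text
time_s: 6.6
ee_pos: [0.5215, 0.0712, 0.3074]
eef_rot: [3.14, -0.0, 1.553]
force: [10.2, 0.8, -2.0]
grip_width: 0.0296
grip_force: 30.0
```

```bash
cat >> h.py <<'E'
import json,os
from scipy.optimize import least_squares
def watch(n,tag,w0=4.37,fitw=False):
    D=[]
    for i in range(n):
        r=tray('top'); D.append((r[0],r[1],r[2],r[3]))
    D=np.array(D); t=D[:,0]; t0=t[-1]
    f=lambda p:p[0]*np.cos((p[2] if fitw else w0)*(t-t0))+p[1]*np.sin((p[2] if fitw else w0)*(t-t0))-D[:,1]
    q=least_squares(f,[D[-1,1],0,w0],loss='soft_l1',f_scale=.01); p=q.x
    print(np.round(D,4).tolist()); o=ctrl.get_obs()
    w=p[2] if fitw else w0; dt=o['time_s']-t0
    A=p[0]*np.cos(w*dt)+p[1]*np.sin(w*dt); B=-p[0]*np.sin(w*dt)+p[1]*np.cos(w*dt)
    print('amp',np.hypot(A,B),'w',w,'resid',np.round(q.fun,4).tolist()); print('now',o['time_s'],'angle',A,'rate',B*w,'ee',np.round(o['ee_pos'],4),'F',np.round(o['force'],1),np.round(o['eef_rot'],3))
    return A,B*w,w,o
E
python3 -c "
from h import *
watch(22,'a',fitw=True)"
```

```text
[[6.6, -0.2394, 1042.0, 1211.0], [6.65, -0.2052, 1062.0, 1206.0], [6.7, -0.1602, 1077.0, 1197.0], [6.75, -0.1076, 1103.0, 1184.0], [6.8, -0.0477, 1133.0, 1185.0], [6.85, 0.0155, 1140.0, 1159.0], [6.9, 0.076, 1167.0, 1115.0], [6.95, 0.134, 1176.0, 1098.0], [7.0, 0.1836, 1195.0, 1084.0], [7.05, 0.2245, 1191.0, 1038.0], [7.1, 0.2508, 1201.0, 1017.0], [7.15, 0.2642, 1209.0, 1007.0], [7.2, 0.2641, 1207.0, 1007.0], [7.25, 0.2489, 1204.0, 1028.0], [7.3, 0.2197, 1196.0, 1053.0], [7.35, 0.1789, 1196.0, 1085.0], [7.4, 0.1285, 1172.0, 1093.0], [7.45, 0.071, 1162.0, 1125.0], [7.5, 0.008, 1132.0, 1157.0], [7.55, -0.0532, 1124.0, 1188.0], [7.6, -0.1113, 1103.0, 1188.0], [7.65, -0.1642, 1074.0, 1204.0]]
amp 0.26614424139740733 w 4.693043248428451 resid [0.0002, -0.0003, -0.0003, 0.0009, 0.0006, -0.0004, 0.0004, -0.0004, -0.0001, -0.0012, 0.0, 0.0004, -0.0001, -0.0001, 0.0003, 0.0002, -0.0, -0.0002, 0.0012, 0.0003, -0.0008, -0.001]
now 7.7 angle -0.2091605068341112 rate -0.7723534432857228 ee [0.5215 0.0714 0.3074] F [ 9.1 -1.4 -1.4] [3.14  0.    1.553]
```

```bash
cat >> h.py <<'E'
def plan(A,R,w,D,N,tau=.025,dmax=.036):
    """row shifts (m, rail-right) bringing angle/rate to zero at end, travelling D"""
    g=w*w/9.81; h=.002; n=50; 
    def sim(d,A=0,R=0,extra=100):
        v=np.r_[np.repeat(np.array(d)/.1,n),np.zeros(extra)]; vs=0.; th,om=A,R; T=[]
        for x in v:
            a=(x-vs)/tau; vs+=a*h
            om+=h*(-w*w*th+g*a); th+=h*om; T.append(th)
        return th,om/w,np.array(T)
    M=np.array([sim(e)[:2] for e in np.eye(N)]).T
    f=sim(np.zeros(N),A,R)
    C=np.vstack([M,np.ones(N)]); b=np.array([-f[0],-f[1],D])
    Df=np.diff(np.vstack([np.zeros(N),np.eye(N),np.zeros(N)]),axis=0)
    H=Df.T@Df+1e-3*np.eye(N)
    K=np.block([[H,C.T],[C,np.zeros((3,3))]])
    d=np.linalg.solve(K,np.r_[np.zeros(N),b])[:N]
    u=np.round(d/.04,2); u[-1]+=round(D/.04,2)-u.sum(); u=np.round(u,2)
    r=sim(u*.04,A,R); print('u',(-u).tolist(),'final',r[:2],'max',abs(r[2]).max(),'max u',abs(u).max(),'cum',np.round(np.cumsum(u)*.04,3).tolist())
E
python3 -c "
from h import *
for N in (12,18,24): plan(-.20916,-.77235,4.693,.2325,N)"
```

```text
u [-0.87, -1.22, -1.14, -0.79, -0.35, 0.01, 0.18, 0.11, -0.13, -0.44, -0.63, -0.54] final (np.float64(8.957586124574092e-05), np.float64(0.0006424439949335656)) max 0.21958150383658046 max u 1.22 cum [0.035, 0.084, 0.129, 0.161, 0.175, 0.174, 0.167, 0.163, 0.168, 0.186, 0.211, 0.232]
u [-0.2, -0.31, -0.35, -0.31, -0.23, -0.14, -0.06, -0.04, -0.07, -0.16, -0.3, -0.45, -0.58, -0.66, -0.67, -0.6, -0.44, -0.24] final (np.float64(0.001338903490207123), np.float64(-0.00015426504944194772)) max 0.24729759350161132 max u 0.67 cum [0.008, 0.02, 0.034, 0.047, 0.056, 0.062, 0.064, 0.066, 0.068, 0.075, 0.087, 0.105, 0.128, 0.154, 0.181, 0.205, 0.223, 0.232]
u [-0.14, -0.22, -0.23, -0.19, -0.13, -0.06, -0.03, -0.04, -0.1, -0.22, -0.36, -0.5, -0.62, -0.7, -0.7, -0.64, -0.53, -0.37, -0.21, -0.07, 0.04, 0.09, 0.09, 0.03] final (np.float64(0.00048029026451595853), np.float64(-0.002335236956289401)) max 0.25201703508269585 max u 0.7 cum [0.006, 0.014, 0.024, 0.031, 0.036, 0.039, 0.04, 0.042, 0.046, 0.054, 0.069, 0.089, 0.114, 0.142, 0.17, 0.195, 0.216, 0.231, 0.24, 0.242, 0.241, 0.237, 0.234, 0.232]
```

Emit:
step_arm(
  deltas=[
    {"dp": [-0.2,0,0],"twist": 0},
    {"dp": [-0.31,0,0],"twist": 0},
    {"dp": [-0.35,0,0],"twist": 0},
    {"dp": [-0.31,0,0],"twist": 0},
    {"dp": [-0.23,0,0],"twist": 0},
    {"dp": [-0.14,0,0],"twist": 0},
    {"dp": [-0.06,0,0],"twist": 0},
    {"dp": [-0.04,0,0],"twist": 0},
    {"dp": [-0.07,0,0],"twist": 0},
    {"dp": [-0.16,0,0],"twist": 0},
    {"dp": [-0.3,0,0],"twist": 0},
    {"dp": [-0.45,0,0],"twist": 0},
  ],
)

```text
time_s: 8.9
ee_pos: [0.5198, -0.0328, 0.3074]
eef_rot: [3.139, -0.001, 1.555]
force: [13.9, 1.8, -2.3]
grip_width: 0.0298
grip_force: 30.0
```

Emit:
step_arm(
  deltas=[
    {"dp": [-0.58,0,0],"twist": 0},
    {"dp": [-0.66,0,0],"twist": 0},
    {"dp": [-0.67,0,0],"twist": 0},
    {"dp": [-0.6,0,0],"twist": 0},
    {"dp": [-0.44,0,0],"twist": 0},
    {"dp": [-0.24,0,0],"twist": 0},
  ],
)

```text
time_s: 9.5
ee_pos: [0.5177, -0.1618, 0.3075]
eef_rot: [3.139, -0.0, 1.553]
force: [12.7, 1.7, -0.7]
grip_width: 0.0299
grip_force: 30.0
```

```bash
python3 -c "
from h import *
A,R,w,o=watch(22,'b',w0=4.693)
t=-.161-o['ee_pos'][1]
for N in (12,):plan(A,R,w,-t,N)"
```

```text
[[9.5, -0.0183, 1141.0, 318.0], [9.55, -0.0187, 1136.0, 329.0], [9.6, -0.0227, 1154.0, 337.0], [9.65, -0.0247, 1146.0, 326.0], [9.7, -0.0242, 1146.0, 322.0], [9.75, -0.0235, 1144.0, 319.0], [9.8, -0.0192, 1140.0, 326.0], [9.85, -0.0158, 1140.0, 327.0], [9.9, -0.0101, 1142.0, 331.0], [9.95, -0.0032, 1142.0, 328.0], [10.0, 0.0022, 1136.0, 313.0], [10.05, 0.0094, 1152.0, 307.0], [10.1, 0.0167, 1133.0, 306.0], [10.15, 0.0202, 1140.0, 314.0], [10.2, 0.0256, 1153.0, 313.0], [10.25, 0.0287, 1152.0, 304.0], [10.3, 0.0289, 1153.0, 309.0], [10.35, 0.029, 1139.0, 306.0], [10.4, 0.0274, 1148.0, 311.0], [10.45, 0.0252, 1149.0, 310.0], [10.5, 0.0193, 1154.0, 315.0], [10.55, 0.0144, 1147.0, 309.0]]
amp 0.027246553511616894 w 4.693 resid [-0.0025, -0.0056, -0.0038, -0.0025, -0.0023, -0.0008, -0.0015, -0.0002, -0.0004, -0.0011, -0.0001, -0.0011, -0.0026, -0.0011, -0.0025, -0.0029, -0.0018, -0.002, -0.0021, -0.003, -0.0013, -0.0017]
now 10.6 angle 0.006751389705825866 rate -0.12388039263806042 ee [ 0.5177 -0.1608  0.3074] F [12.7 -2.5 -2.2] [3.139 0.    1.554]
u [-0.0, -0.01, -0.03, -0.04, -0.05, -0.04, -0.02, 0.01, 0.03, 0.05, 0.05, 0.04] final (np.float64(-0.0013552784013839006), np.float64(-0.0007481023363139277)) max 0.02279230580802863 max u 0.05 cum [0.0, 0.0, 0.002, 0.003, 0.005, 0.007, 0.008, 0.007, 0.006, 0.004, 0.002, 0.0]
```

Emit:
step_arm(
  deltas=[
    {"dp": [0,0,0],"twist": 0},
    {"dp": [-0.01,0,0],"twist": 0},
    {"dp": [-0.03,0,0],"twist": 0},
    {"dp": [-0.04,0,0],"twist": 0},
    {"dp": [-0.05,0,0],"twist": 0},
    {"dp": [-0.04,0,0],"twist": 0},
    {"dp": [-0.02,0,0],"twist": 0},
    {"dp": [0.01,0,0],"twist": 0},
    {"dp": [0.03,0,0],"twist": 0},
    {"dp": [0.05,0,0],"twist": 0},
    {"dp": [0.05,0,0],"twist": 0},
    {"dp": [0.04,0,0],"twist": 0},
  ],
)

```text
time_s: 11.8
ee_pos: [0.5177, -0.1611, 0.3074]
eef_rot: [3.139, 0.0, 1.554]
force: [11.7, -2.1, -1.9]
grip_width: 0.0296
grip_force: 30.0
```

```bash
python3 - <<'E'
from h import *
import h
# allow an offset in the fit
def watch2(n):
    D=np.array([tray('top')[:2] for _ in range(n)]); w=4.693; o=ctrl.get_obs(); t=D[:,0]-o['time_s']
    p=np.linalg.lstsq(np.c_[np.cos(w*t),np.sin(w*t),np.ones(n)],D[:,1],rcond=None)[0]
    print('A,R,off',np.round([p[0],p[1]*w,p[2]],4),'amp',np.hypot(*p[:2]),'ee',np.round(o['ee_pos'],4),o['time_s']); return p[0],p[1]*w,w,o
A,R,w,o=watch2(27); plan(A,R,w,o['ee_pos'][1]+.161,12)
im,d=ctrl.camera('top'); np.savez('/tmp/t2.npz',im=im,d=d)
H=np.zeros((400,640,3)); H=pts('top',d>0,d); X,Y,Z=H.T
for nm,m in (('tops',(abs(Z-.194)<.006)),('knob?',abs(Z-.14)<.02)):
    m=m&(abs(X-.52)<.08)&(Y>-.42)&(Y<.1); print(nm,m.sum(),np.percentile(X[m],[1,50,99]),np.percentile(Y[m],[.5,99.5]))
cv2.imwrite('pics/d.png',cv2.resize(im[140:270,290:530,::-1],None,fx=3,fy=3,interpolation=cv2.INTER_CUBIC))
E
sed -n '/^def watch2/,$p' /dev/null
```

```text
A,R,off [-0.0004 -0.0035  0.0017] amp 0.0008418383345015608 ee [ 0.5177 -0.1609  0.3075] 13.15
u [-0.0, -0.0, -0.0, -0.0, -0.0, 0.0, 0.0, 0.0, 0.0, 0.0, 0.0, -0.0] final (np.float64(-0.0005979082160172798), np.float64(-0.0005930546811321187)) max 0.0008401728953486087 max u 0.0 cum [0.0, 0.0, 0.0, 0.0, 0.0, 0.0, 0.0, 0.0, 0.0, 0.0, 0.0, 0.0]
tops 1416 [0.45883401 0.50217668 0.57767581] [-0.35132228  0.03269506]
knob? 1329 [0.44831199 0.50470598 0.58728736] [-0.35568657  0.04111742]
```

View pics/d.png

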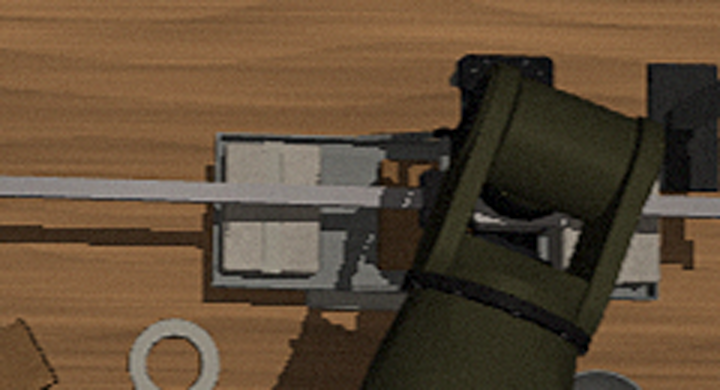

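The residual swing is 0.0008 rad and the tray sits at y = -0.161 over the pad; the view shows it level, spanning columns 215 to 658 with the arm above it. I'll hold still for more than 3 s, then release and lift.

Emit:
step_arm(
  deltas=[
    {"dp": [0,0,0],"twist": 0},
    {"dp": [0,0,0],"twist": 0},
    {"dp": [0,0,0],"twist": 0},
    {"dp": [0,0,0],"twist": 0},
    {"dp": [0,0,0],"twist": 0},
    {"dp": [0,0,0],"twist": 0},
    {"dp": [0,0,0],"twist": 0},
    {"dp": [0,0,0],"twist": 0},
    {"dp": [0,0,0],"twist": 0},
    {"dp": [0,0,0],"twist": 0},
    {"dp": [0,0,0],"twist": 0},
    {"dp": [0,0,0],"twist": 0},
  ],
)

```text
time_s: 14.4
ee_pos: [0.5177, -0.1609, 0.3074]
eef_rot: [3.139, -0.0, 1.554]
force: [12.6, -0.0, -1.8]
grip_width: 0.0296
grip_force: 30.0
```

Emit:
step_arm(
  deltas=[
    {"dp": [0,0,0],"twist": 0},
    {"dp": [0,0,0],"twist": 0},
    {"dp": [0,0,0],"twist": 0},
    {"dp": [0,0,0],"twist": 0},
    {"dp": [0,0,0],"twist": 0},
    {"dp": [0,0,0],"twist": 0},
    {"dp": [0,0,0],"twist": 0},
    {"dp": [0,0,0],"twist": 0},
    {"dp": [0,0,0],"twist": 0},
    {"dp": [0,0,0],"twist": 0},
    {"dp": [0,0,0],"twist": 0},
    {"dp": [0,0,0],"twist": 0},
  ],
)

```text
time_s: 15.6
ee_pos: [0.5177, -0.1609, 0.3074]
eef_rot: [3.139, -0.0, 1.554]
force: [11.6, 0.2, -0.7]
grip_width: 0.0301
grip_force: 30.0
```

Emit:
step_arm(
  deltas=[
    {"dp": [0,0,0],"twist": 0},
    {"dp": [0,0,0],"twist": 0},
    {"dp": [0,0,0],"twist": 0},
    {"dp": [0,0,0],"twist": 0},
    {"dp": [0,0,0],"twist": 0},
    {"dp": [0,0,0],"twist": 0},
    {"dp": [0,0,0],"twist": 0},
    {"dp": [0,0,0],"twist": 0},
    {"dp": [0,0,0],"twist": 0},
    {"dp": [0,0,0],"twist": 0},
    {"dp": [0,0,0],"twist": 0},
    {"dp": [0,0,0],"twist": 0},
  ],
)

```text
time_s: 16.8
ee_pos: [0.5177, -0.1609, 0.3075]
eef_rot: [3.139, -0.0, 1.554]
force: [12.1, 0.4, -1.6]
grip_width: 0.0298
grip_force: 30.0
```

Emit:
step_arm(
  deltas=[
    {"dp": [0,0,0],"twist": 0},
    {"dp": [0,0,0],"twist": 0},
    {"dp": [0,0,0],"twist": 0},
    {"dp": [0,0,0],"twist": 0},
    {"dp": [0,0,0],"twist": 0},
    {"dp": [0,0,0],"twist": 0},
    {"dp": [0,0,0],"twist": 0},
    {"dp": [0,0,0],"twist": 0},
    {"dp": [0,0,0],"twist": 0},
    {"dp": [0,0,0],"twist": 0},
  ],
  gripper=1,
)

```text
time_s: 17.8
ee_pos: [0.5167, -0.1611, 0.3075]
eef_rot: [-3.142, 0.0, 1.553]
force: [-0.7, -0.4, -0.2]
grip_width: 0.0937
grip_force: 0.0
```

Released. Lift straight up, back off toward the robot so the cameras can see, and check.

Emit:
step_arm(
  deltas=[
    {"dp": [0,0,-0.5],"twist": 0},
    {"dp": [0,0,-1],"twist": 0},
    {"dp": [0,0,-1],"twist": 0},
    {"dp": [0,0,-0.5],"twist": 0},
    {"dp": [0,-1,0],"twist": 0},
    {"dp": [0,-1,0],"twist": 0},
    {"dp": [0,-1,0],"twist": 0},
    {"dp": [0,-1,0],"twist": 0},
    {"dp": [0,0,0],"twist": 0},
    {"dp": [0,0,0],"twist": 0},
  ],
)

```text
time_s: 18.8
ee_pos: [0.3565, -0.1584, 0.428]
eef_rot: [3.14, 0.001, 1.553]
force: [0.8, -0.4, 0.2]
grip_width: 0.094
grip_force: 0.0
```

```bash
sed -i "s|cy=o\['ee_pos'\]\[1\]/1.0|cy=-.161|" h.py; python3 - <<'E'
from h import *
D=np.array([tray('top')[:2] for _ in range(14)]); print(np.round(D[:,1],4).tolist(),D[-1,0])
for c in ['top','scene']:
    im,d=ctrl.camera(c); m=d>0; H=np.zeros((400,640,3)); H[m]=pts(c,m,d)[:m.sum()] if 0 else pts(c,m,d)
    X,Y,Z=H[...,0],H[...,1],H[...,2]
    k=m&(abs(Z-.347)<.006)&(abs(X-.52)<.03)&(Y<-.08)&(Y>-.26); print(c,'knob',k.sum(),X[k].mean(),Y[k].mean(),Y[k].min(),Y[k].max())
    t=m&(abs(Z-.194)<.006)&(abs(X-.52)<.08)&(Y>-.42)&(Y<.1); print('tops',np.percentile(Y[t],[.5,99.5]).mean())
    if c=='top': cv2.imwrite('pics/e.png',cv2.resize(im[140:270,290:530,::-1],None,fx=3,fy=3))
E
```

```text
[0.0, 0.0004, 0.0, 0.0006, 0.0009, 0.0012, 0.0021, 0.0014, 0.0015, 0.0025, 0.0025, 0.0023, 0.0014, 0.0018] 19.45
top knob 145 0.516364382012074 -0.15918282443084827 -0.17302224121641782 -0.1447767725459186
tops -0.15909106212180907
scene knob 159 0.5181795108035503 -0.16049713465106633 -0.17789246555695015 -0.1458052614288201
tops -0.16188502756333992
```

View pics/e.png

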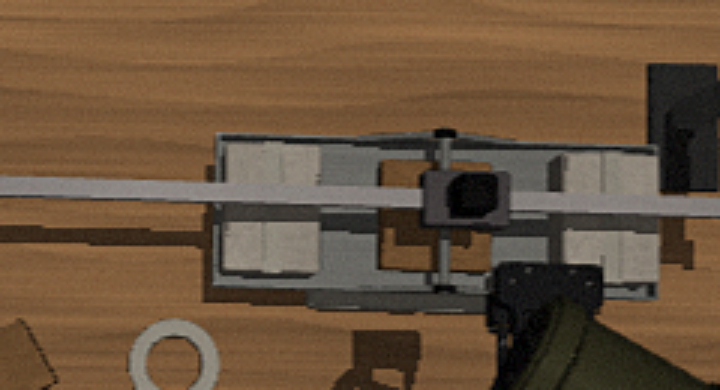

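The knob, at (473,195), is free and at y of about -0.160, and the tray is level within 0.002 rad and centred over the pad to about 1 mm. The gripper is clear.

```bash
python3 -c "
from station import ctrl
print(ctrl.hand_in())"
```

```text
the job is handed in; nothing more can be done
None
```

The job is handed in (no verdict came back): the tray came off the bar and swung at most about 0.27 rad once free, the swing was killed to about 0.001 rad, it was held still over the window for over 3 s, and after release it hangs level and centred to about 1–2 mm, at about 19.5 s.

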